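# Show the trainee which staining jar goes where

### The job

Show the trainee which jar to load and where: point from above at the square jar on the flat grey drip mat, holding the fingertips just above the middle of its lid for about two seconds; then point in the same way at the empty bay of the grey staining rack, keeping the fingertips just above its middle for about two seconds, and finish still pointing there. Touch and move nothing, and do not bring the fingers down over any of the other jars.

Things in the scene. Friction and masses are not known exactly. Their poses are not given: they have to be found in the camera images.
- square_jar: The only square jar: glass, 60 x 60 mm, with a flat white square lid 64 x 64 mm; 72 mm tall to the top of the lid. It stands upright and loose on the drip mat, turned by any small angle. Origin: centre of its underside (the lid's top is 72 mm above, on its z axis, which points up).
- round_jar: Round glass jar with the same kind of white lid, 62 mm across, 72 mm tall, loose on the drip mat; a bystander. Origin: centre of its underside, z up.
- slim_jar: Slim round glass jar with white lid, 42 mm across, 90 mm tall, loose on the drip mat; a bystander. Origin: centre of its underside, z up.
- low_jar: Low wide round glass jar with white lid, 80 mm across, 45 mm tall, loose on the drip mat; a bystander. Origin: centre of its underside, z up.
- drip_mat: Fixed flat grey plastic mat, 250 x 250 x 4 mm, flat on the bench to one side of the robot (left or right differs); the square, round, slim and low jars stand on it about 116 mm apart in two rows of two, in any order. Origin: centre of its underside, z up.
- rack: Fixed grey plastic staining rack on the other side: an open box 200 x 200 mm, 40 mm tall, floor and walls 5 mm, with a cross divider making four equal square bays (2 x 2). Three bays hold a round jar, one is empty. Origin: centre of its underside; x and y run along its sides; bay centres lie 47.5 mm from it along both x and y.
- bay_mat: Thin black rubber mat, 84 x 84 x 2 mm, fixed on the floor of the EMPTY bay of the rack (the other bays have none). Origin: centre of its underside, which is the middle of the empty bay, 5 mm above the bench; the rim of the bay is 35 mm above this origin and the lids of the jars in the neighbouring bays 72 mm above it.
- rack_jar0: One of the three round glass jars already standing in the rack: 62 mm across, 72 mm tall, white lid. Loose; a bystander. Origin: centre of its underside, z up.
- rack_jar1: One of the three round glass jars already standing in the rack: 62 mm across, 72 mm tall, white lid. Loose; a bystander. Origin: centre of its underside, z up.
- rack_jar2: One of the three round glass jars already standing in the rack: 62 mm across, 72 mm tall, white lid. Loose; a bystander. Origin: centre of its underside, z up.

How it is judged:
On the way, in this order (a step that is already met when the one before it is completed fails the run):
1. point at the square jar: grasp point within 25 mm sideways of the middle of its lid, fingertips 3 to 55 mm above it (horizontal distance between the grasp point and square_jar below 0.025 m and z of the grasp point in the frame of square_jar between 0.094 and 0.147 m), for 1.5 s.
2. point at the empty bay: grasp point within 28 mm sideways of its middle, fingertips no more than 55 mm above its rim (horizontal distance between the grasp point and bay_mat below 0.028 m and z of the grasp point in the frame of bay_mat between 0.018 and 0.11 m), for 1.5 s.
At the end, for the whole second after the job is handed in: The grasp point stays within 28 mm sideways of the middle of the empty bay, the fingertips (19 mm beyond it) between its floor mat and about 55 mm above the rim, touching nothing; every jar is upright, at rest and within 8 mm of its start (all of step 2 and distance of each of square_jar, round_jar, slim_jar, low_jar, rack_jar0, rack_jar1, rack_jar2 from where it was at the start of the episode below 0.008 m and angle between each of square_jar, round_jar, slim_jar, low_jar, rack_jar0, rack_jar1, rack_jar2's own z axis and vertical below 0.1 rad and linear speed of each of square_jar, round_jar, slim_jar, low_jar, rack_jar0, rack_jar1, rack_jar2 below 0.02 m/s).
It fails at once if the robot touches something (more than 0.5 N) (contact force between any of the fingers, the arm and anything else above 0.5 N).
It fails at once if a jar is moved or lifted by more than 8 mm (distance of any of square_jar, round_jar, slim_jar, low_jar, rack_jar0, rack_jar1, rack_jar2 from where it was at the start of the episode above 0.008 m).
It fails at once if the fingers come down over one of the other jars (grasp point within 25 mm sideways of its middle, fingertips less than about 40 mm above its lid) ((horizontal distance between the grasp point and round_jar below 0.025 m and z of the grasp point in the frame of round_jar below 0.132 m) or (horizontal distance between the grasp point and slim_jar below 0.025 m and z of the grasp point in the frame of slim_jar below 0.15 m) or (horizontal distance between the grasp point and low_jar below 0.025 m and z of the grasp point in the frame of low_jar below 0.105 m) or (horizontal distance between the grasp point and rack_jar0 below 0.025 m and z of the grasp point in the frame of rack_jar0 below 0.132 m) or (horizontal distance between the grasp point and rack_jar1 below 0.025 m and z of the grasp point in the frame of rack_jar1 below 0.132 m) or (horizontal distance between the grasp point and rack_jar2 below 0.025 m and z of the grasp point in the frame of rack_jar2 below 0.132 m)).
It also fails if it takes over 48 s, if anything falls off the work surface, if the arm or the gripper's body presses on something with over 40 N, if the wrist force passes 120 N, or if a joint passes its speed limit or range.

### The arm

A 7-joint arm with a two-finger parallel gripper is mounted at the origin on the work surface. World frame = base frame: x ahead of the robot, y to its left, z up, the work surface at z = 0. Lengths are in m, angles in rad, forces in N, time in s.
With the tool pointing down it reaches from about 0.425 to 0.925 m from the base axis. Payload 6.8 kg.
Tool frame: the origin (TCP) lies at the very end of the fingers, on their centre line; the grasp point (between the pads) lies 19 mm behind it; z points along the fingers, y is the line along which they close (so a half turn about z gives the same grasp; the last joint's range is limited). The gripper opens to 85 mm and grips with 20 to 120 N. Pads are 22 mm wide; open, the fingers measure 114 mm over their backs; the gripper's body (76 mm by 85 mm) begins 54 mm behind the grasp point. The pads swing forward as they close: fully open they stand 13 mm farther back than shut.
Start: joints at [-1.208, 0.477, 0.022, 1.555, -0.011, 1.109, -0.083], TCP at [0.306, 0.602, 0.231] pointing down, gripper open.
Joint ranges: [-2.96, 2.96], [-0.34, 2.1], [-1.41, 1.46], [0.24, 2.44], [-1.37, 4.51], [0.17, 1.92], [-2.96, 2.96]. Speed limits (rad/s): [2.39, 2.39, 3.14, 3.14, 3.14, 3.14, 3.14].

### API

Orientations are given as a unit quaternion [w, x, y, z].
In Python, from station import telemetry, viewer, job, search_frame, cut_out gives the robot as it stands. The module is installed in compiled form; this text tells all that it offers.
- The arm moves only by the shell command python3 -m crank 'ROWS' [FORCE]. ROWS is JSON, a list of rows, each an object with "delta_rot": the turn, a rotation vector about the tool's x, y, z in degrees, a list of three; "xyz": the shift along the tool's x, y, z in m, a list of three; "fingers": the gripper command: -1 is fully open, 1 is shut, values between are in proportion. In form: [{"delta_rot": [ax, ay, az], "xyz": [dx, dy, dz], "fingers": fingers}, ...]. A call has 1 to 10 rows; each row is the pose to reach, as a shift and turn from the pose commanded when the call began, along the tool's axes at that moment; what a row does not reach only later rows make up. A row lasts 1/10 s, in which the tool goes at most 50 mm and 8.59 degrees, less where a joint would pass 70% of its speed; a pose out of reach is approached as far as the arm can. A call with a gripper value outside its range is refused whole. The fingers move at their own pace and stop on an object; FORCE is the grip in N (left out, the last holds). Time passes only in rows, so rows that repeat a pose let the fingers close. It gives the time, the measured TCP pose, the force, the opening and the grip force at its end, in the units of the state.
- telemetry.get_obs(): the state, without advancing time (a new reading comes with each control period).
- viewer.read_camera(name): name is "scene" or "top" or "wrist"; returns a dict with "img" (420x560x3 uint8, red, green, blue), "fx", "fy", "cx", "cy" (pixels), "k1" (the pictures are not rectified: a ray, as slopes to the right and down, at radius r is drawn at 1 + k1 r^2 times it, then the intrinsics apply), "origin" and "rotation" of the camera in the world. Camera axes: x right, y up, looking along -z (the intrinsics and any distortion apply to the point x, -y, -z); pixel columns grow to the right and rows downward; lengths in m; the calibration is good to about 2 mm. A picture is of the moment at which its call begins. There is no depth.
- job.hand_in(): hands the job in; it is judged then, once.
Trained networks look in the newest picture that a camera, given by its name, has taken for a name from the list of things; names that differ only in an ending like _2 or _b are one class to them, and where a whole thing is asked for, a point or a joint stands for the part that bears it (a point fixed in the world has none). Each returns a list of dicts, best first, with "score" (0 to 1); they miss things now and then, are a little off and sometimes report something else, mostly with a low value. They report only what shows in the picture. A call takes as long as a camera call.
- search_frame(camera, thing): "pixel" ([column, row] in pixels, amid what is visible of it).
- cut_out(camera, thing): "pixels" (420x560 bool, what is visible of it) and "pixel" ([column, row] in pixels, amid what is visible of it).
The state is a dict: "t": time; "q": joint angles; "joint_vel": joint speeds; "joint_torque": joint torques, N m; "eef_pos": TCP position; "tool_rot": TCP orientation; "contact_force": force on the tool from outside, world axes, zero at the start; "torque": the same for the moment, N m; "gripper_width": opening from 0.0 (shut) to 1.0 (fully open); "grasp_force": force on a finger pad.
Only numpy, scipy, OpenCV 4.12 (cv2) and the standard library are available. Lean on these libraries where they do the work, as an engineer would, in place of code of your own. Each camera call takes 0.05 s, during which the arm holds its last target. There are 200 camera calls.

## Working session

There is one attempt and no reset: what is moved stays moved. The work goes in short steps, Python scripts to look and compute and a shell command to move; the robot and the scene stay as the last step left them, time stands still between calls to the robot, and variables do not carry over. Pictures are saved under pics/ and viewed, at most 10 in all, crops included, and the job is handed in when it is done.

```bash
mkdir -p pics
cat > h.py <<'E'
import numpy as np, cv2
from station import telemetry, viewer, job, search_frame, cut_out
def ground(c,px,z):
    K=np.array([[c["fx"],0,c["cx"]],[0,c["fy"],c["cy"]],[0,0,1.]])
    u=cv2.undistortPoints(np.array([[px]],float),K,np.array([c["k1"],0,0,0,0]))[0,0]
    d=np.array(c["rotation"])@np.array([u[0],-u[1],-1.]); o=np.array(c["origin"])
    return (o+d*(z-o[2])/d[2])[:2].round(3)
def save(c,n): cv2.imwrite("pics/"+n,c["img"][:,:,::-1])
E
python3 - <<'E'
from h import *
s=telemetry.get_obs();print(s["t"],s["eef_pos"],s["tool_rot"],s["gripper_width"])
Z=dict(square_jar=.076,round_jar=.076,slim_jar=.094,low_jar=.049,bay_mat=.007,rack=.04,drip_mat=.004)
ims=[]
for n in("top","scene"):
    c=viewer.read_camera(n);ims.append(c["img"]);print(n,c["origin"])
    for t,z in Z.items():
        for r in search_frame(n,t)[:3]: print(t,np.round(r["pixel"]),round(r["score"],2),ground(c,r["pixel"],z))
    save(c,n+"0.png")
E
```

```text
0.0 [0.30590708 0.60104012 0.2303122 ] [-1.49725561e-04  2.33210827e-01  9.72425765e-01 -9.05353217e-04] 0.9993543580317054
top [0.37232319 0.00415173 0.98136409]Traceback (most recent call last):
  File "<stdin>", line 8, in <module>
  File "h.py", line 6, in ground
    d=np.array(c["rotation"])@np.array([u[0],-u[1],-1.]); o=np.array(c["origin"])
      ~~~~~~~~~~~~~~~~~~~~~~~^~~~~~~~~~~~~~~~~~~~~~~~~~~
ValueError: matmul: Input operand 1 has a mismatch in its core dimension 0, with gufunc signature (n?,k),(k,m?)->(n?,m?) (size 3 is different from 4)
```

Rotation is a quaternion.

```bash
sed -i 's/np.array(c\["rotation"\])@np.array(\(.*\)); o=/R.from_quat(c["rotation"],scalar_first=True).apply(\1); o=/; 1a from scipy.spatial.transform import Rotation as R' h.py
python3 - <<'E'
from h import *
Z=dict(square_jar=.076,round_jar=.076,slim_jar=.094,low_jar=.049,bay_mat=.007,rack=.04,drip_mat=.004)
for n in("top","scene"):
    c=viewer.read_camera(n);print(n,c["origin"])
    for t,z in Z.items():
        for r in search_frame(n,t)[:4]: print(t,np.round(r["pixel"]),round(r["score"],2),ground(c,r["pixel"],z))
    save(c,n+"0.png")
print(telemetry.get_obs()["t"])
E
```

```text
top [0.37232319 0.00415173 0.98136409]
square_jar [127. 176.] 0.76 [0.583 0.312]
round_jar [131. 226.] 0.84 [0.484 0.299]
slim_jar [188. 223.] 0.85 [0.488 0.183]
low_jar [189. 168.] 0.59 [0.608 0.194]
bay_mat [357. 194.] 0.69 [ 0.563 -0.157]
drip_mat [168. 208.] 0.71 [0.531 0.245]
scene [1.02147452 0.20900406 0.52310412]
square_jar [467. 280.] 0.78 [0.62  0.315]
square_jar [389. 208.] 0.38 [0.51  0.182]
round_jar [459. 227.] 0.56 [0.515 0.296]
slim_jar [391. 210.] 0.81 [0.535 0.188]
low_jar [378. 270.] 0.82 [0.624 0.192]
bay_mat [201. 208.] 0.6 [ 0.56  -0.164]
bay_mat [391. 211.] 0.17 [0.438 0.184]
rack [203. 193.] 0.96 [ 0.552 -0.158]
drip_mat [414. 280.] 0.59 [0.587 0.25 ]
drip_mat [467. 278.] 0.25 [0.551 0.331]
0.9
```

View pics/top0.png

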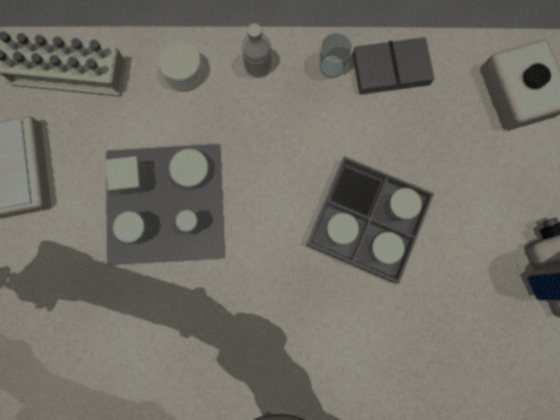

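View pics/scene0.png

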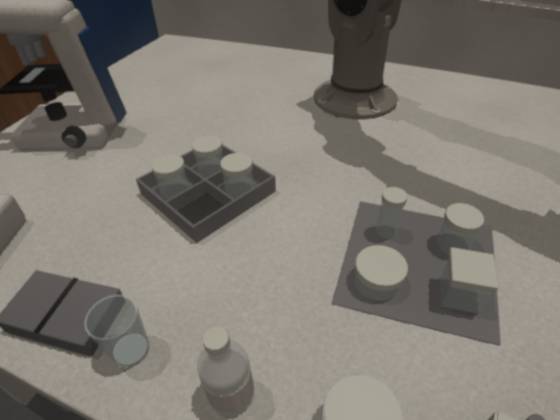

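The top view shows the square lid at about (123,173), with the low jar to its right and the round jar below it. The rack is at (370,218), and its empty black bay is at (357,189). The scene view agrees: the square lid is near (473,270) and the black bay near (203,208). Next I'll refine both positions from masks and lid corners.

Run:
```python
from h import *
c=viewer.read_camera("top")
print("sq top",ground(c,(123,173),.076))
m=cut_out("top","bay_mat")[0]["pixels"].astype(np.uint8)
b=cv2.boxPoints(cv2.minAreaRect(cv2.findNonZero(m)));print("mat",b.round(),ground(c,b.mean(0),.007),[ground(c,p,.007) for p in b])
P=np.array([ground(c,p,.04) for p in((345,158),(432,193),(398,281),(308,242))]);print("rim",P,P.mean(0))
J=[ground(c,p,.077) for p in((406,203),(343,228),(388,248))];print("jars",J,"bay",J[0]+J[1]-J[2])
c=viewer.read_camera("scene");print("sq scene",ground(c,(473,270),.076))
s=telemetry.get_obs();p=s["eef_pos"]
r=R.from_quat(s["tool_rot"],scalar_first=True)
print(s["t"],r.inv().apply(np.array([.59,.319,.18])-p),r.as_matrix().round(3))
```

```text
sq top [0.59  0.321]
mat [[330. 201.]
 [344. 166.]
 [381. 182.]
 [367. 217.]] [ 0.569 -0.154] [array([ 0.548, -0.099]), array([ 0.624, -0.131]), array([ 0.591, -0.21 ]), array([ 0.516, -0.177])]
rim [[ 0.633 -0.128]
 [ 0.561 -0.306]
 [ 0.381 -0.231]
 [ 0.458 -0.051]] [ 0.50825 -0.179  ]
jars [array([ 0.533, -0.242]), array([ 0.482, -0.117]), array([ 0.444, -0.204])] bay [ 0.571 -0.155]
sq scene [0.599 0.322]
1.05 [-0.38113898 -0.12310328  0.05128823] [[-0.891  0.454 -0.   ]
 [ 0.454  0.891  0.   ]
 [ 0.     0.    -1.   ]]
```

```bash
python3 -m crank '[{"delta_rot":[0,0,0],"xyz":[-0.03,-0.01,0],"fingers":1},{"delta_rot":[0,0,0],"xyz":[-0.07,-0.022,0],"fingers":1},{"delta_rot":[0,0,0],"xyz":[-0.115,-0.037,0],"fingers":1},{"delta_rot":[0,0,0],"xyz":[-0.16,-0.051,0],"fingers":1},{"delta_rot":[0,0,0],"xyz":[-0.205,-0.066,0],"fingers":1},{"delta_rot":[0,0,0],"xyz":[-0.25,-0.08,0.01],"fingers":1},{"delta_rot":[0,0,0],"xyz":[-0.295,-0.094,0.02],"fingers":1},{"delta_rot":[0,0,0],"xyz":[-0.335,-0.107,0.03],"fingers":1},{"delta_rot":[0,0,0],"xyz":[-0.365,-0.117,0.04],"fingers":1},{"delta_rot":[0,0,0],"xyz":[-0.381,-0.122,0.04],"fingers":1}]'
python3 - <<'E'
from h import *
for n in("wrist","top"):
    c=viewer.read_camera(n);save(c,n+"1.png")
    for r in search_frame(n,"square_jar")[:2]: print(n,r["pixel"],r["score"],ground(c,r["pixel"],.076))
s=telemetry.get_obs();print(s["t"],s["eef_pos"],s["gripper_width"],s["contact_force"])
E
```

```text
t: 2.05
eef_pos: [0.592, 0.3159, 0.1899]
tool_rot: [-0.0, 0.235, 0.972, -0.002]
contact_force: [0.3, 0.4, -1.0]
gripper_width: 0.0
grasp_force: 0.0
wrist [283.1, 193.8] 0.61 [0.588 0.322]
top [128.2, 176.0] 0.71 [0.584 0.31 ]
top [373.0, 227.7] 0.35 [ 0.484 -0.176]
2.25 [0.58952269 0.32199727 0.19184888] -0.0003391552633482089 [-0.76071916  0.58660153  1.07338125]
```

View pics/wrist1.png

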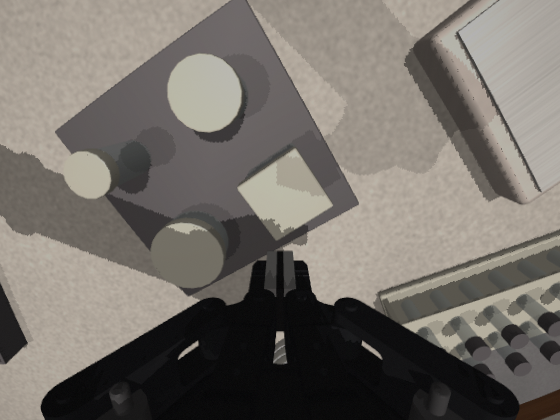

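The wrist view shows the square lid centred at (285,194), which puts it at (0.588, 0.322), right under the shut fingers. I'll descend to about 30 mm above the lid and hold.

```bash
python3 -m crank '[{"delta_rot":[0,0,0],"xyz":[0,0,0.015],"fingers":1},{"delta_rot":[0,0,0],"xyz":[0,0,0.035],"fingers":1},{"delta_rot":[0,0,0],"xyz":[0,0,0.055],"fingers":1},{"delta_rot":[0,0,0],"xyz":[0,0,0.07],"fingers":1},{"delta_rot":[0,0,0],"xyz":[0,0,0.08],"fingers":1},{"delta_rot":[0,0,0],"xyz":[0,0,0.085],"fingers":1},{"delta_rot":[0,0,0],"xyz":[0,0,0.085],"fingers":1},{"delta_rot":[0,0,0],"xyz":[0,0,0.085],"fingers":1},{"delta_rot":[0,0,0],"xyz":[0,0,0.085],"fingers":1},{"delta_rot":[0,0,0],"xyz":[0,0,0.085],"fingers":1}]'
python3 -m crank '[{"delta_rot":[0,0,0],"xyz":[0,0,0],"fingers":1},{"delta_rot":[0,0,0],"xyz":[0,0,0],"fingers":1},{"delta_rot":[0,0,0],"xyz":[0,0,0],"fingers":1},{"delta_rot":[0,0,0],"xyz":[0,0,0],"fingers":1},{"delta_rot":[0,0,0],"xyz":[0,0,0],"fingers":1},{"delta_rot":[0,0,0],"xyz":[0,0,0],"fingers":1},{"delta_rot":[0,0,0],"xyz":[0,0,0],"fingers":1},{"delta_rot":[0,0,0],"xyz":[0,0,0],"fingers":1},{"delta_rot":[0,0,0],"xyz":[0,0,0],"fingers":1},{"delta_rot":[0,0,0],"xyz":[0,0,0],"fingers":1}]'
python3 -m crank '[{"delta_rot":[0,0,0],"xyz":[0,0,0],"fingers":1},{"delta_rot":[0,0,0],"xyz":[0,0,0],"fingers":1},{"delta_rot":[0,0,0],"xyz":[0,0,0],"fingers":1},{"delta_rot":[0,0,0],"xyz":[0,0,0],"fingers":1},{"delta_rot":[0,0,0],"xyz":[0,0,0],"fingers":1},{"delta_rot":[0,0,0],"xyz":[0,0,0],"fingers":1},{"delta_rot":[0,0,0],"xyz":[0,0,0],"fingers":1},{"delta_rot":[0,0,0],"xyz":[0,0,0],"fingers":1},{"delta_rot":[0,0,0],"xyz":[0,0,0],"fingers":1},{"delta_rot":[0,0,0],"xyz":[0,0,0],"fingers":1}]'
python3 - <<'E'
from h import *
c=viewer.read_camera("scene");save(c,"scene2.png")
s=telemetry.get_obs();p=s["eef_pos"];r=R.from_quat(s["tool_rot"],scalar_first=True)
print(s["t"],p,s["q"],s["contact_force"],r.inv().apply(np.array([.569,-.155,.2])-p))
E
```

```text
t: 3.25
eef_pos: [0.5908, 0.3202, 0.1071]
tool_rot: [0.0, 0.233, 0.972, 0.0]
contact_force: [0.2, 0.4, 1.2]
gripper_width: -0.001
grasp_force: 0.0
t: 4.25
eef_pos: [0.5904, 0.32, 0.1063]
tool_rot: [-0.0, 0.233, 0.972, 0.0]
contact_force: [0.3, -0.7, 0.5]
gripper_width: -0.004
grasp_force: 0.0
t: 5.25
eef_pos: [0.5904, 0.32, 0.1063]
tool_rot: [-0.0, 0.233, 0.972, 0.0]
contact_force: [0.5, -0.9, -0.6]
gripper_width: -0.003
grasp_force: 0.0
5.3 [0.59036276 0.32007566 0.10629927] [-0.65996396  0.59940357  0.10013558  1.67085267 -0.07359148  0.87500886
  0.57004589] [ 0.46551187  0.9690082  -0.07355647] [-0.19644164 -0.43308352 -0.0937146 ]
```

View pics/scene2.png

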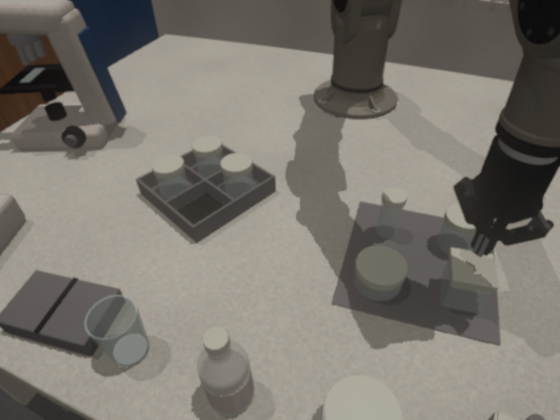

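The fingertips, near (480,245), are just above the square lid with nothing disturbed, and they've held there for over 2 s. Now I'll lift and cross to the bay.

```bash
python3 -m crank '[{"delta_rot":[0,0,0],"xyz":[0,0,-0.02],"fingers":1},{"delta_rot":[0,0,0],"xyz":[0,0,-0.05],"fingers":1},{"delta_rot":[0,0,0],"xyz":[0,0,-0.085],"fingers":1},{"delta_rot":[0,0,0],"xyz":[-0.01,-0.022,-0.1],"fingers":1},{"delta_rot":[0,0,0],"xyz":[-0.027,-0.06,-0.1],"fingers":1},{"delta_rot":[0,0,0],"xyz":[-0.045,-0.1,-0.1],"fingers":1},{"delta_rot":[0,0,0],"xyz":[-0.063,-0.14,-0.1],"fingers":1},{"delta_rot":[0,0,0],"xyz":[-0.082,-0.18,-0.1],"fingers":1},{"delta_rot":[0,0,0],"xyz":[-0.095,-0.21,-0.1],"fingers":1},{"delta_rot":[0,0,0],"xyz":[-0.1,-0.22,-0.1],"fingers":1}]'
python3 -m crank '[{"delta_rot":[0,0,0],"xyz":[-0.01,-0.02,0],"fingers":1},{"delta_rot":[0,0,0],"xyz":[-0.027,-0.06,0],"fingers":1},{"delta_rot":[0,0,0],"xyz":[-0.045,-0.1,0],"fingers":1},{"delta_rot":[0,0,0],"xyz":[-0.063,-0.14,0],"fingers":1},{"delta_rot":[0,0,0],"xyz":[-0.08,-0.177,0],"fingers":1},{"delta_rot":[0,0,0],"xyz":[-0.091,-0.201,0],"fingers":1},{"delta_rot":[0,0,0],"xyz":[-0.096,-0.213,0],"fingers":1},{"delta_rot":[0,0,0],"xyz":[-0.096,-0.213,0],"fingers":1},{"delta_rot":[0,0,0],"xyz":[-0.096,-0.213,0],"fingers":1}]'
python3 - <<'E'
from h import *
c=viewer.read_camera("wrist");save(c,"wrist3.png")
for r in cut_out("wrist","bay_mat")[:2]:
    b=cv2.boxPoints(cv2.minAreaRect(cv2.findNonZero(r["pixels"].astype(np.uint8))))
    print(r["pixel"],r["score"],ground(c,r["pixel"],.007),ground(c,b.mean(0),.007),b.round())
s=telemetry.get_obs();p=s["eef_pos"];r=R.from_quat(s["tool_rot"],scalar_first=True)
print(s["t"],p,s["contact_force"],r.inv().apply(np.array([.569,-.155,.08])-p))
E
```

```text
t: 6.3
eef_pos: [0.5795, 0.0736, 0.2066]
tool_rot: [0.0, 0.236, 0.972, -0.001]
contact_force: [0.8, 0.1, -0.5]
gripper_width: -0.002
grasp_force: 0.0
t: 7.2
eef_pos: [0.5691, -0.1525, 0.2061]
tool_rot: [-0.0, 0.232, 0.973, 0.001]
contact_force: [-0.6, 1.2, -0.5]
gripper_width: -0.002
grasp_force: 0.0
[277.1, 178.0] 0.73 [ 0.569 -0.155] [ 0.57  -0.155] [[238. 147.]
 [311. 142.]
 [316. 211.]
 [243. 216.]]
7.3 [ 0.56919241 -0.15207646  0.2061438 ] [ 0.4076611  -0.07098195 -0.38539639] [-0.00122022 -0.00282744  0.12614023]
```

View pics/wrist3.png

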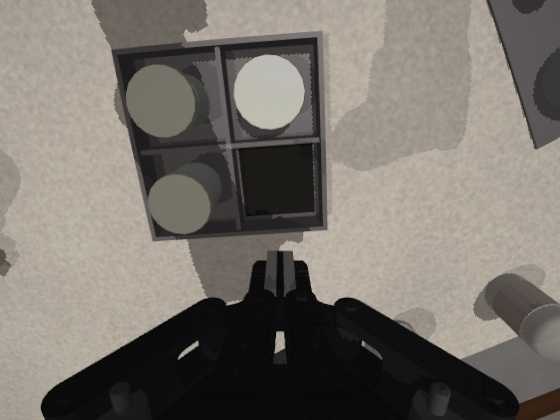

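The wrist view shows the empty black bay centred at (277,178), i.e. (0.569, -0.155), with jars in the other three bays. The tool is within 3 mm of it, so I'll descend and hold.

```bash
python3 -m crank '[{"delta_rot":[0,0,0],"xyz":[0,-0.003,0.015],"fingers":1},{"delta_rot":[0,0,0],"xyz":[-0.001,-0.003,0.04],"fingers":1},{"delta_rot":[0,0,0],"xyz":[-0.001,-0.003,0.065],"fingers":1},{"delta_rot":[0,0,0],"xyz":[-0.001,-0.003,0.09],"fingers":1},{"delta_rot":[0,0,0],"xyz":[-0.001,-0.003,0.11],"fingers":1},{"delta_rot":[0,0,0],"xyz":[-0.001,-0.003,0.12],"fingers":1},{"delta_rot":[0,0,0],"xyz":[-0.001,-0.003,0.123],"fingers":1},{"delta_rot":[0,0,0],"xyz":[-0.001,-0.003,0.123],"fingers":1},{"delta_rot":[0,0,0],"xyz":[-0.001,-0.003,0.123],"fingers":1},{"delta_rot":[0,0,0],"xyz":[-0.001,-0.003,0.123],"fingers":1}]'
python3 -m crank '[{"delta_rot":[0,0,0],"xyz":[0,0,0],"fingers":1},{"delta_rot":[0,0,0],"xyz":[0,0,0],"fingers":1},{"delta_rot":[0,0,0],"xyz":[0,0,0],"fingers":1},{"delta_rot":[0,0,0],"xyz":[0,0,0],"fingers":1},{"delta_rot":[0,0,0],"xyz":[0,0,0],"fingers":1},{"delta_rot":[0,0,0],"xyz":[0,0,0],"fingers":1},{"delta_rot":[0,0,0],"xyz":[0,0,0],"fingers":1},{"delta_rot":[0,0,0],"xyz":[0,0,0],"fingers":1},{"delta_rot":[0,0,0],"xyz":[0,0,0],"fingers":1},{"delta_rot":[0,0,0],"xyz":[0,0,0],"fingers":1}]'
python3 -m crank '[{"delta_rot":[0,0,0],"xyz":[0,0,0],"fingers":1},{"delta_rot":[0,0,0],"xyz":[0,0,0],"fingers":1},{"delta_rot":[0,0,0],"xyz":[0,0,0],"fingers":1},{"delta_rot":[0,0,0],"xyz":[0,0,0],"fingers":1},{"delta_rot":[0,0,0],"xyz":[0,0,0],"fingers":1},{"delta_rot":[0,0,0],"xyz":[0,0,0],"fingers":1},{"delta_rot":[0,0,0],"xyz":[0,0,0],"fingers":1},{"delta_rot":[0,0,0],"xyz":[0,0,0],"fingers":1},{"delta_rot":[0,0,0],"xyz":[0,0,0],"fingers":1},{"delta_rot":[0,0,0],"xyz":[0,0,0],"fingers":1}]'
python3 - <<'E'
from h import *
save(viewer.read_camera("scene"),"scene4.png")
E
```

```text
t: 8.3
eef_pos: [0.5689, -0.158, 0.0844]
tool_rot: [0.001, 0.233, 0.972, 0.0]
contact_force: [0.8, -0.3, 0.4]
gripper_width: 0.002
grasp_force: 0.0
t: 9.3
eef_pos: [0.5682, -0.1579, 0.0833]
tool_rot: [0.0, 0.233, 0.972, 0.0]
contact_force: [-0.3, -0.4, -0.0]
gripper_width: -0.005
grasp_force: 0.0
t: 10.3
eef_pos: [0.5682, -0.1579, 0.0833]
tool_rot: [-0.0, 0.233, 0.972, 0.0]
contact_force: [-0.4, -0.3, -0.9]
gripper_width: 0.003
grasp_force: 0.0
```

View pics/scene4.png

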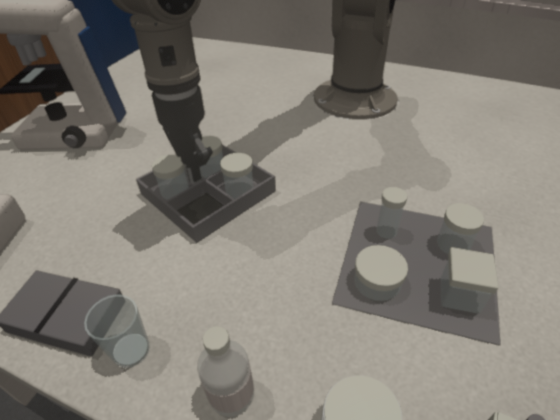

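The fingertips, near (196,182), hover over the empty bay at (203,208), and all the jars are still in place.

```bash
python3 -c "
from station import job
print(job.hand_in())"
```

```text
the job is handed in; nothing more can be done
None
```

I pointed at the square jar's lid and then at the empty rack bay, holding more than two seconds at each. I saw no sign of contact or of any jar moving, and handed the job in with the arm still over the bay; no verdict came back.

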